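Tip the bismuth casting out of the tilting mould

TASK

Take the rectangular tilting mould by its handle bar and tip it to about 60 degrees, well short of upright, so that the metal casting in it slides out over the lip into the tray. Then lower the mould back to level and let go. The casting is hot, so do not touch it, and leave the round dish level.

Things in the scene. Friction and masses are not known exactly. Their poses are not given: they have to be found in the camera images.
- mould_handle (a point): Middle of the mould handle bar: round, black, 12 mm thick, 89 mm free between its two arms, 50 mm off the mould. x points from the bar to pivot and lip, y along the bar, z up when level (its tilt is the mould's). Pivot: parallel to y, 135 mm along x; both 100 mm above the bench. Tipping lifts the bar on that circle (about 7 N); the stiff pivot stays where left. The bar can turn in the fingers.
- casting: Dark round bismuth casting, 48 mm across, 20 mm high with small square steps on top, about 0.3 kg. Starts flat in the mould, a steel trough 130 mm long, 70 mm wide, walls 24 mm high, open at the lip 45 mm beyond the pivot; slides from about 35 degrees of tilt. The trough rests on a stop when level and can tilt to 100 degrees. Origin at the centre of the casting's underside.
- tray: Shallow aluminium tray, fixed, 220 mm (x) by 170 mm (y) outside, 40 mm high, walls 3 mm, under and beyond the mould's lip. Origin at the centre of its underside; its x axis points away from the mould.
- dish_handle (a point): Middle of the handle bar of a second tilting stand of the same kind, which carries an empty round dark dish (122 mm across) instead of the trough; axes, height and pivot as for the mould. To be left level.
Mind the look-alikes: they are no part of the job. Leave any purple or red look-alike of the part that bears mould_handle alone.

How it is judged:
On the way:
1. the mould is tilted to 60 degrees, give or take 12 (angle between mould_handle's own z axis and vertical between 0.838 and 1.257 rad), for 0.2 s.
At the end, for the whole second after the job is handed in: The casting lies at rest inside the tray, and the mould is back level within 10 degrees (angle between mould_handle's own z axis and vertical below 0.175 rad and x of casting in the frame of tray between -0.11 and 0.11 m and y of casting in the frame of tray between -0.085 and 0.085 m and z of casting in the frame of tray below 0.05 m and linear speed of casting below 0.03 m/s); the robot touches nothing.
It fails at once if the mould is tipped beyond 85 degrees (angle between mould_handle's own z axis and vertical above 1.483 rad).
It fails at once if the gripper touches the casting (contact force between any of the fingers, the arm and casting above 1 N).
It fails at once if the round dish is tilted more than 10 degrees (angle between dish_handle's own z axis and vertical above 0.175 rad).
It also fails if it takes over 42 s, if anything falls off the work surface, if the arm or the gripper's body presses on something with over 40 N, if the wrist force passes 120 N, or if a joint passes its speed limit or range.

ROBOT

A 6-joint arm with a two-finger parallel gripper is mounted at the origin on the work surface. World frame = base frame: x ahead of the robot, y to its left, z up, the work surface at z = 0. Lengths are in m, angles in rad, forces in N, time in s.
With the tool pointing down it reaches from about 0.425 to 0.95 m from the base axis. Payload 3.5 kg.
Tool frame: the origin (TCP) lies at the very end of the fingers, on their centre line; the grasp point (between the pads) lies behind it (env.tcp_to_grasp is the z of the grasp point in the tool frame, in m); z points along the fingers, y is the line along which they close (so a half turn about z gives the same grasp; the last joint's range is limited). The gripper opens to 85 mm and grips with 20 to 120 N. Pads are 22 mm wide; open, the fingers measure 114 mm over their backs; the gripper's body (76 mm by 85 mm) begins 54 mm behind the grasp point. The pads swing forward as they close: fully open they stand 13 mm farther back than shut.
Start: joints at [-1.407, 0.286, 1.577, -0, 1.279, -0.15], TCP at [0.208, -0.642, 0.231] pointing down, gripper open.
Joint ranges: [-2.77, 2.77], [-0.9, 2.22], [0.21, 2.48], [-1.53, 4.67], [0.24, 2.81], [-2.84, 2.84]. Speed limits (rad/s): [2.79, 2.79, 3.14, 3.14, 3.14, 3.14].

INTERFACE

Orientations are given as a unit quaternion [w, x, y, z].
In Python, from cell import env gives the robot as it stands. Calls block until the motion is done:
- env.movep(position, orientation): joint-space move of the TCP to a pose.
- env.move_l(position, max_speed=0.15, attitude=None, guard=None): straight line of the TCP; attitude=None keeps the orientation; max_speed is the mean speed in m/s. With guard (N) it stops when the force on the tool has changed by that much, and returns True; else False.
- env.move_joints(angles): joint-space move.
- env.open() and env.close(grip_force=None): open the fingers fully, or close them until they stop; grip_force is the grip in N (None keeps the last).
- env.sleep(seconds).
- env.ik(position, orientation): joint angles nearest the present ones, or None.
- env.sense(): the state.
- env.grab_frame(name): name is "scene" or "top"; returns the picture (420x560x3 uint8, red, green, blue); there is no depth.
- env.camera_model(name): a dict with "fx", "fy", "cx", "cy" (pixels), "dist_coeffs" ([k1, k2, p1, p2, k3] as OpenCV has them; the pictures are not rectified), "rvec" (rotation vector, rad) and "tvec" (3), from world to camera coordinates, as OpenCV has them. Camera axes: x right, y down, z forward; pixel columns grow to the right and rows downward; lengths in m; the calibration is good to about 2 mm. A picture is of the moment at which its call begins. camera_model takes no time and is no camera call.
A pose or a line that the arm cannot do raises env.IKError and nothing moves.
- env.job_done(): hands the job in; it is judged then, once.
The state is a dict: "t": time; "qpos": joint angles; "qd": joint speeds; "effort": joint torques, N m; "tool_pos": TCP position; "ee_rot": TCP orientation; "wrist_force": force on the tool from outside, world axes, zero at the start; "torque": the same for the moment, N m; "width": opening from 0.0 (shut) to 1.0 (fully open); "grasp_force": force on a finger pad.
Only numpy, scipy, OpenCV 4.12 (cv2) and the standard library are available. Lean on these libraries where they do the work, as an engineer would, in place of code of your own. Each camera call takes 0.05 s, during which the arm holds its last target. There are 200 camera calls.

## Working session

There is one attempt and no reset: what is moved stays moved. The work goes in short steps, each a Python script; the robot and the scene stay as the last script left them, time stands still between calls to the robot, and variables do not carry over. Pictures are saved under pics/ and viewed, at most 10 in all, crops included, and the job is handed in when it is done.

```bash
mkdir -p pics; ls
python3 - <<'E'
from cell import env
import cv2
for n in("scene","top"):
    cv2.imwrite(f"pics/{n}0.png",env.grab_frame(n)[:,:,::-1]); print(env.camera_model(n))
print(env.sense(), env.tcp_to_grasp)
E
```

```text
pics
{'fx': 445.49171176138265, 'fy': 445.49171176138265, 'cx': 273.7053655678841, 'cy': 211.3566350712767, 'dist_coeffs': array([-0.07857447,  0.        ,  0.        ,  0.        ,  0.        ]), 'rvec': array([ 1.99400907,  1.12270551, -0.54016581]), 'tvec': array([-0.38178032, -0.23418508,  1.63342746])}
{'fx': 521.3820657332308, 'fy': 521.3820657332308, 'cx': 280.2117555344505, 'cy': 208.20987782684733, 'dist_coeffs': array([-0.18211074,  0.        ,  0.        ,  0.        ,  0.        ]), 'rvec': array([ 2.11395607, -2.14227356,  0.19544839]), 'tvec': array([0.05768057, 0.61033545, 1.11827696])}
{'t': 0.1, 'qpos': array([-1.40699822e+00,  2.87108595e-01,  1.57805001e+00,  7.23738762e-06,
        1.27863442e+00, -1.49998328e-01]), 'qd': array([-0.00218035, -0.00059867, -0.00240774, -0.00025648, -0.0009995 ,
        0.00099915]), 'effort': array([ 4.66475667e-04, -4.07298088e+01, -2.93698847e+01, -1.95354837e-04,
        3.42169260e-03,  1.92193721e-05]), 'tool_pos': array([ 0.20828383, -0.64142017,  0.23005399]), 'ee_rot': array([-1.10018551e-03,  9.87716270e-01,  1.56254152e-01, -4.12699794e-06]), 'wrist_force': array([ 0.27515433,  1.21654556, -0.17912527]), 'torque': array([-0.03418246, -0.01141303, -0.01426301]), 'grasp_force': 0.0, 'width': 0.9977439522400595} -0.0187
```

View pics/scene0.png

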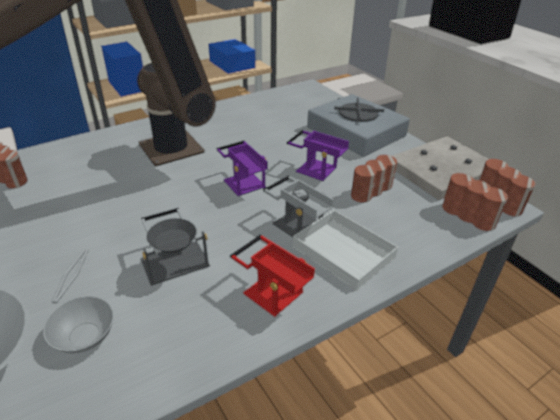

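View pics/top0.png

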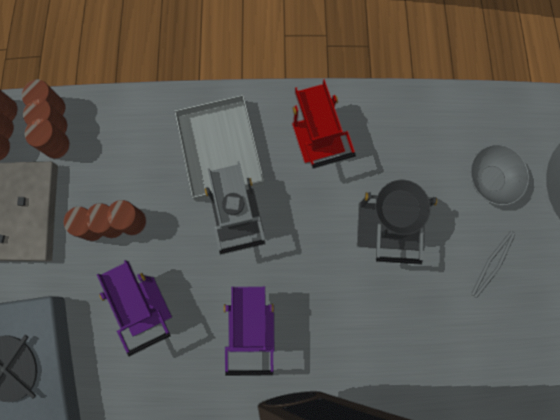

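The grey mould is at about (235,205) in top, with its bar from (219,250) to (264,241). The casting is at (233,204), the tray at (218,146) and the round dish at (402,207). I'll zoom in on the bar.

Run:
```python
import cv2,numpy as np
a=cv2.imread("pics/top0.png")[165:265,185:285]; b=cv2.imread("pics/scene0.png")[165:240,255:345]
a=cv2.resize(a,(400,400),interpolation=3); b=cv2.resize(b,(400,333),interpolation=3)
c=np.zeros((400,800,3),np.uint8); c[:,:400]=a; c[:333,400:]=b
cv2.imwrite("pics/zoom.png",c)
```

```text
(no output)
```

View pics/zoom.png

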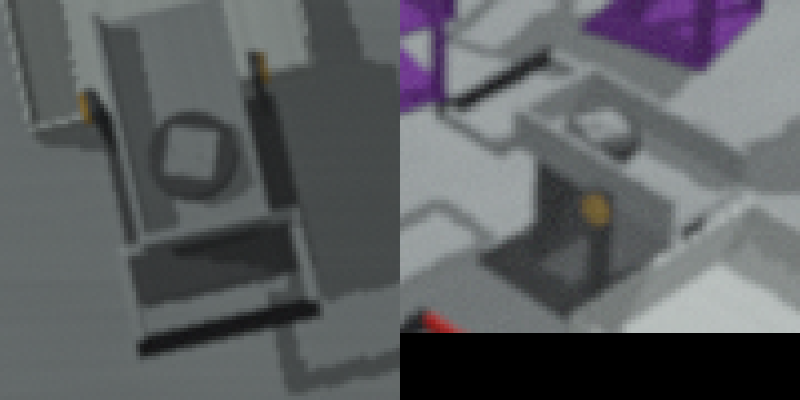

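```bash
cat > h.py <<'E'
import numpy as np, cv2
from cell import env
def ray(n,p):
    c=env.camera_model(n); K=np.array([[c["fx"],0,c["cx"]],[0,c["fy"],c["cy"]],[0,0,1]])
    R=cv2.Rodrigues(c["rvec"])[0]; u=cv2.undistortPoints(np.array([[p]],float),K,c["dist_coeffs"])[0,0]
    return -R.T@c["tvec"], R.T@np.array([*u,1])
def atz(n,p,z):
    o,d=ray(n,p); return o+d*(z-o[2])/d[2]
def tri(p,q):
    (o,d),(e,f)=ray("top",p),ray("scene",q)
    s=np.linalg.lstsq(np.c_[d,-f],e-o,rcond=None)[0]; a,b=o+s[0]*d,e+s[1]*f
    return (a+b)/2,np.linalg.norm(a-b)
E
python3 - <<'E'
from h import *
T=lambda x,y:(185+x/4-.375,165+y/4-.375)
S=lambda x,y:(255+x/4.444-.39,165+y/4.44-.39)
a,b=atz("top",T(138,349),.1),atz("top",T(320,309),.1)
p,q=atz("top",T(86,107),.1),atz("top",T(262,67),.1)
print("bar",a,b,np.linalg.norm(a-b),(a+b)/2); print("piv",p,q,(p+q)/2)
d=(p+q-a-b)/2; print("dir",d,np.linalg.norm(d),np.degrees(np.arctan2(d[1],d[0])), "perp bar",np.degrees(np.arctan2(*(b-a)[:2]*[-1,1]))) 
for s in [S(57,103),S(150,53)]: print("scene",atz("scene",s,.1))
print(tri(T(138,349),S(57,103)),tri(T(138,349),S(150,53)),tri(T(320,309),S(57,103)))
t=[atz("top",x,.04) for x in((177,110),(244,97),(262,175),(195,197))]; print("tray",np.array(t))
print("cast",atz("top",T(193,155),.115))
E
```

```text
bar [0.50968846 0.18162225 0.1       ] [0.53008791 0.08406896 0.1       ] 0.09966334498813785 [0.51988818 0.1328456  0.1       ]
piv [0.64237705 0.21103447 0.1       ] [0.66336234 0.1146947  0.1       ] [0.65286969 0.16286459 0.1       ]
dir [0.13298151 0.03001898 0.        ] 0.1363276246522119 12.720625913419594 perp bar -168.18902340979716
scene [0.52935012 0.10218247 0.1       ]
scene [0.51117854 0.18445391 0.1       ]
(array([0.4990943 , 0.15631878, 0.06938935]), np.float64(0.06307530035149082)) (array([0.51047521, 0.18304898, 0.09980107]), np.float64(0.003165172665505676)) (array([0.5331493 , 0.09085312, 0.10539923]), np.float64(0.015655902450321425))
tray [[0.85618002 0.29348548 0.04      ]
 [0.88574586 0.13259455 0.04      ]
 [0.69231768 0.0904969  0.04      ]
 [0.64260605 0.2451282  0.04      ]]
cast [0.61199009 0.15097144 0.115     ]
```

```bash
cat >> h.py <<'E'
from scipy.spatial.transform import Rotation as Rt
PSI=np.radians(12.1); F=np.array([np.cos(PSI),np.sin(PSI),0]); Z=np.array([0,0,1.])
BAR=np.array([.5203,.1335,.1]); PIV=BAR+.135*F
def quat(phi,s=1):
    z=np.sin(phi)*F-np.cos(phi)*Z; y=s*(np.cos(phi)*F+np.sin(phi)*Z)
    return Rt.from_matrix(np.c_[np.cross(y,z),y,z]).as_quat(scalar_first=True),z
def tcp(g,phi,s=1):
    q,z=quat(phi,s); return g-env.tcp_to_grasp*z,q
def bar(th): return PIV+.135*(-np.cos(th)*F+np.sin(th)*Z)
E
python3 - <<'E'
from h import *
T=lambda x,y:(185+x/4-.375,165+y/4-.375)
S=lambda x,y:(255+x/4.444-.39,165+y/4.44-.39)
print("rear rim",tri(T(298,212),S(117,117)), tri(T(128,243),S(197,72)))
print("purple lip",[atz("top",p,.12).round(3) for p in((231,287),(266,287))],"handle",[atz("top",p,.1).round(3) for p in((226,372),(272,372))])
for s in(1,-1):
  for d in(0,30,40,45,50,60):
    j=env.ik(*tcp(BAR,np.radians(d),s)); k=env.ik(*tcp(BAR+.1*(Z*.8-F*.6),np.radians(d),s))
    print(s,d,None if j is None else j.round(2), k is not None)
  for d in (0,20,40): j=env.ik(*tcp(bar(1.05),np.radians(d),s)); print(" up",d,None if j is None else j.round(2))
E
```

```text
rear rim (array([0.58370875, 0.10239096, 0.12075923]), np.float64(0.01748096536082874)) (array([0.56461092, 0.18526848, 0.11555862]), np.float64(0.00044664364117973586))
purple lip [array([0.434, 0.154, 0.12 ]), array([0.433, 0.082, 0.12 ])] handle [array([0.257, 0.168, 0.1  ]), array([0.256, 0.071, 0.1  ])]
1 0 [ 0.06  0.16  2.02 -0.    0.96 -0.15] True
1 30 [ 0.02 -0.04  2.3   0.27  0.37 -0.41] True
1 40 None True
1 45 None False
1 50 None False
1 60 None False
 up 0 [ 0.08  0.16  1.78 -0.    1.19 -0.13]
 up 20 [ 0.06  0.    1.98  0.07  0.81 -0.19]
 up 40 [ 0.04 -0.11  2.17  0.29  0.41 -0.4 ]
-1 0 None False
-1 30 [ 0.02 -0.04  2.3   0.27  0.37  2.73] True
-1 40 None True
-1 45 None False
-1 50 None False
-1 60 None False
 up 0 None
 up 20 None
 up 40 [ 0.04 -0.11  2.17  0.29  0.41  2.74]
```

Run:
```python
from h import *
def ok(g,d):
    j=env.ik(*tcp(g,np.radians(d))); return None if j is None else j.round(2)
for d in(30,33,35,37):
    z=quat(np.radians(d))[1]; print(d,ok(BAR-.004*z,d),ok(BAR-.1*z,d),ok(BAR-.1*z+.1*Z,d))
PH=33; r=np.radians(PH); z=quat(r)[1]
env.movep(*tcp(BAR-.1*z+.1*Z,r)); print(env.sense()["t"])
env.movep(*tcp(BAR-.1*z,r)); 
print(env.move_l(tcp(BAR-.003*z,r)[0],.08,guard=12))
s=env.sense(); print(s["t"],s["tool_pos"],tcp(BAR-.003*z,r)[0],s["wrist_force"])
ims=[]
for n,(x,y) in (("top",(185,165)),("scene",(230,120))):
    im=env.grab_frame(n)[:,:,::-1]; ims.append(cv2.resize(im[y:y+130,x:x+130],(400,400),interpolation=3))
cv2.imwrite("pics/at_bar.png",np.hstack(ims))
```

```text
30 [ 0.02 -0.05  2.31  0.26  0.38 -0.41] [-0.01 -0.34  2.37  0.19  0.61 -0.35] [-0.01 -0.45  2.26  0.15  0.83 -0.29]
33 [ 0.01 -0.06  2.33  0.35  0.32 -0.5 ] [-0.01 -0.37  2.41  0.24  0.55 -0.39] [-0.01 -0.49  2.3   0.17  0.78 -0.32]
35 [ 0.01 -0.07  2.35  0.42  0.28 -0.57] [-0.02 -0.39  2.43  0.27  0.51 -0.43] [-0.02 -0.52  2.32  0.2   0.74 -0.34]
37 [ 0.01 -0.07  2.37  0.53  0.24 -0.68] [-0.03 -0.41  2.46  0.32  0.48 -0.47] [-0.03 -0.54  2.35  0.22  0.71 -0.36]
2.9417
True
4.5417 [0.52741773 0.13522596 0.08904667] [0.52866086 0.13529241 0.08683287] [-1.01695071 -1.30484368  5.19905821]
```

View pics/at_bar.png

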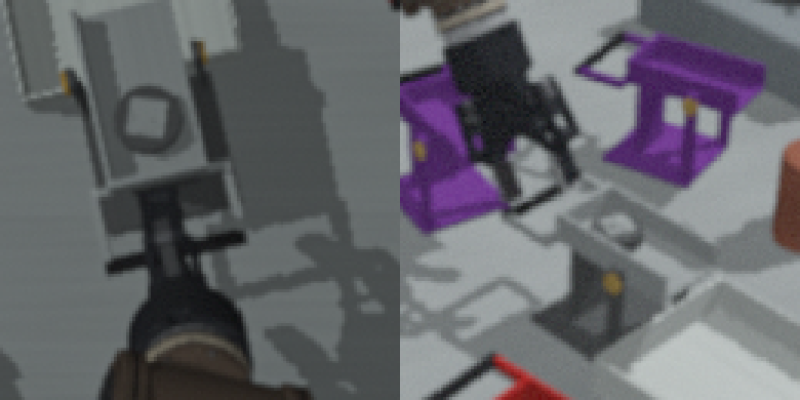

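The view shows the fingers straddling the bar between its arms, with the upper finger tip at (155,185), close to the trough's rear edge. I'll close from here.

Run:
```python
from h import *
env.close(45); env.sleep(.3)
s=env.sense(); print({k:np.round(s[k],3) for k in("t","tool_pos","wrist_force","torque","width","grasp_force")})
ims=[]
for n,(x,y) in (("top",(185,165)),("scene",(230,120))):
    im=env.grab_frame(n)[:,:,::-1]; ims.append(cv2.resize(im[y:y+130,x:x+130],(400,400),interpolation=3))
cv2.imwrite("pics/grip.png",np.hstack(ims))
```

```text
{'t': np.float64(5.625), 'tool_pos': array([0.529, 0.135, 0.09 ]), 'wrist_force': array([ 5.943,  2.455, -0.427]), 'torque': array([ 0.231, -0.458,  0.16 ]), 'width': np.float64(0.117), 'grasp_force': np.float64(43.93)}
```

View pics/grip.png

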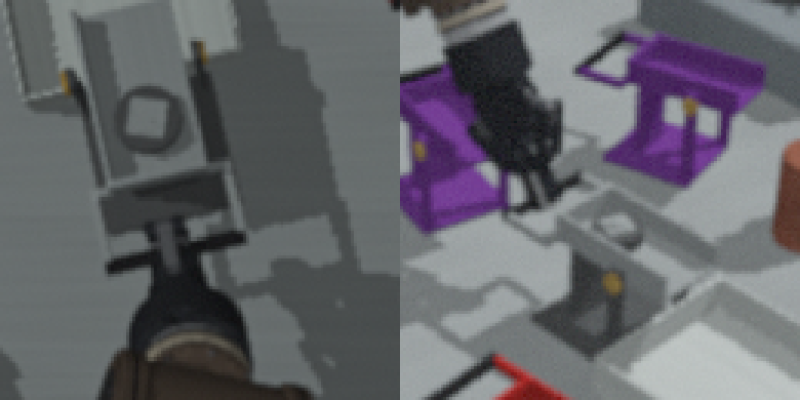

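Firm grip: the fingers have closed on the bar, and a width of 0.117 (about 10 mm) fits the 12 mm bar. Tipping in steps now.

```bash
cat >> h.py <<'E'
L=.0125
G0=np.array([.529,.135,.090])-L*quat(np.radians(33))[1]; P0=G0+.135*F
def tilt(s):
    z=Rt.from_quat(s["ee_rot"],scalar_first=True).as_matrix()[:,2]; d=s["tool_pos"]-L*z-P0
    return np.degrees(np.arctan2(d[2],-d@F)),np.hypot(d[2],d@F)
def go(th):
    phi=np.radians(33-th*.4); q,z=quat(phi); t=np.radians(th)
    env.move_l(P0+.135*(-np.cos(t)*F+np.sin(t)*Z)+L*z,.06,attitude=q)
    s=env.sense(); f=s["wrist_force"]; print(th,s["t"].__round__(2),np.round(tilt(s),3),f.round(1),round(s["width"],3),round(s["grasp_force"]))
    assert np.linalg.norm(f)<45 and s["width"]>.06
E
python3 - <<'E'
from h import *
print(G0,P0)
for th in range(6,61,6): go(th)
env.sleep(.8); s=env.sense(); print(tilt(s),s["t"])
ims=[]
for n,(x,y) in (("top",(165,90)),("scene",(230,100))):
    im=env.grab_frame(n)[:,:,::-1]; ims.append(cv2.resize(im[y:y+180,x:x+180],(400,400),interpolation=3))
cv2.imwrite("pics/tip.png",np.hstack(ims))
E
```

```text
[0.52234326 0.13357292 0.10048338] [0.654344   0.16187143 0.10048338]
6 6.15 [5.848 0.135] [-0.6 -0.3  0.2] 0.121 45
12 6.53 [11.719  0.135] [-2.3 -1.4  0.5] 0.119 45
18 6.92 [17.578  0.136] [-4.2 -1.3  0.9] 0.118 45
24 7.3 [23.35   0.136] [-7.2 -2.6  1.4] 0.125 45
30 7.67 [29.071  0.136] [-8.2 -3.6  1.1] 0.12 45
36 8.05 [34.977  0.136] [-11.5  -2.7   4.2] 0.117 45
42 8.43 [41.084  0.137] [-13.5  -2.9   6.7] 0.113 45
48 8.8 [47.491  0.137] [-15.8  -2.6   9.6] 0.121 45
54 9.18 [54.124  0.137] [-13.1  -1.7  10.9] 0.118 45
60 9.55 [60.626  0.137] [-10.4  -0.8  10.5] 0.119 45
(np.float64(60.624583636117784), np.float64(0.13749857676317592)) 10.35
```

View pics/tip.png

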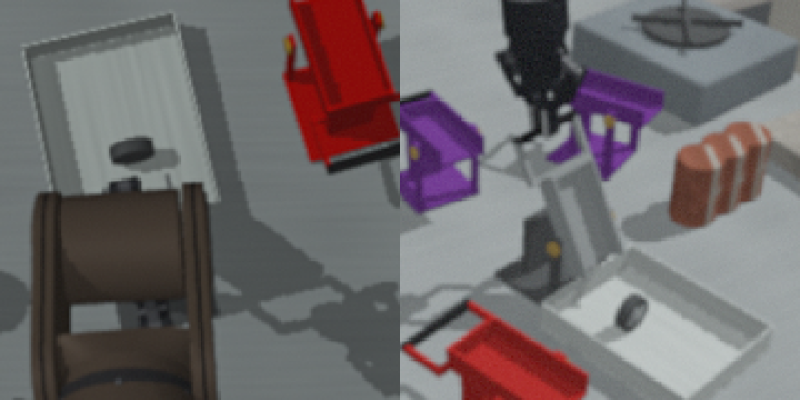

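The mould stands at about 60°. The casting is out, standing on its rim in the tray at (630,312). Now I'll lower the mould and let go.

Run:
```python
from h import *
for th in list(range(54,0,-6))+[0]: go(th)
env.sleep(.2); print(tilt(env.sense()))
env.open(); s=env.sense(); print(s["wrist_force"].round(1),s["t"])
r=np.radians(33); z=quat(r)[1]
env.move_l(s["tool_pos"]-.1*z,.12); env.movep(*tcp(BAR-.1*z+.12*Z,r)); env.sleep(.3); s=env.sense(); print(s["t"],s["wrist_force"].round(1))
ims=[]
for n,(x,y) in (("top",(165,90)),("scene",(230,100))):
    im=env.grab_frame(n)[:,:,::-1]; ims.append(cv2.resize(im[y:y+180,x:x+180],(400,400),interpolation=3))
cv2.imwrite("pics/end.png",np.hstack(ims))
a=env.grab_frame("scene").astype(int)[150:300,270:400]; env.sleep(1); b=env.grab_frame("scene").astype(int)[150:300,270:400]; print(abs(a-b).max())
```

```text
54 10.82 [55.356  0.137] [-7.6 -0.2  9.7] 0.114 45
48 11.2 [49.99   0.137] [-9.7 -0.6 11.7] 0.118 45
42 11.57 [43.765  0.137] [-10.2  -0.2  12.2] 0.111 46
36 11.95 [37.217  0.136] [-12.6  -1.   11.4] 0.121 46
30 12.32 [30.527  0.136] [-10.   -3.    8.1] 0.119 47
24 12.7 [24.125  0.136] [-10.   -2.2   4.3] 0.119 47
18 13.08 [17.863  0.135] [-5.9 -1.2 -0.9] 0.119 47
12 13.47 [11.853  0.135] [-3.6 -0.9 -2.1] 0.118 47
6 13.85 [5.993 0.135] [-3.3 -1.7 -2.4] 0.119 47
0 14.23 [0.032 0.135] [-0.6  1.  -4.1] 0.12 47
(np.float64(0.05013210639159467), np.float64(0.13477114763602108))
[-0.1  0.1 -0.4] 15.15
16.9667 [ 0.5  0.6 -0.5]
21
```

View pics/end.png

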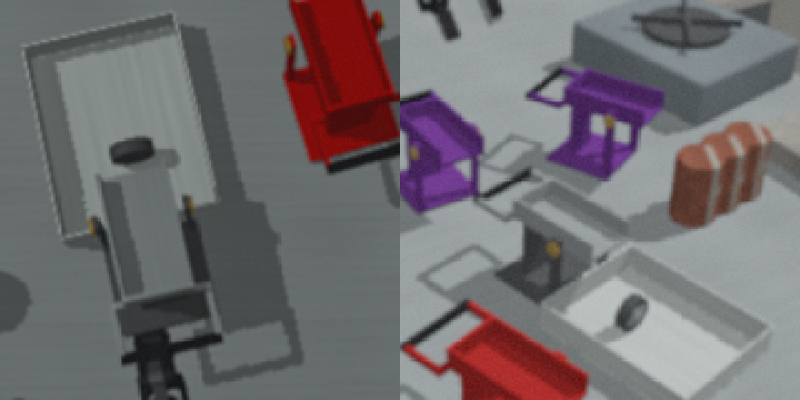

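The mould is level and released. The casting rests on its rim in the tray at (630,312), the same spot as 6 s earlier, and the arm is clear.

```bash
python3 -c "
from cell import env
print(env.job_done())"
```

```text
the job is handed in; nothing more can be done
None
```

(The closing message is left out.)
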